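# Roll the torch onto its charging contact

### The job

Dock the little aluminium torch: push its side to roll it slowly along the bamboo charging tray, over the low crest and up against the sprung steel contact bar, without picking it up or knocking it along. Keep it pressed there with a light steady push of about 7.5 newtons for two seconds so that the charger wakes (under 5 does not wake it, over 12 could bend the contacts), then ease off slowly so that it stays lying square in the bay between crest and bar, and leave everything else on the sideboard alone.

Things in the scene. Friction and masses are not known exactly. Their poses are not given: they have to be found in the camera images.
- tray: Bamboo charging tray fixed to the sideboard, 320 mm (its x) by 150 mm (its y). Origin: centre of its underside; z up; the torch is rolled along its +x. Flat floor 10 mm above the origin from x = -154 to +35 mm, then the crest and the bay. Side rails (inner faces y = +-69 mm) and end walls (inner faces x = +-154 mm) reach 18 mm (-x end 15 mm) above the origin.
- crest (a point): Middle of the low straight crest across the tray, at tray x = +55 mm, 3.3 mm above the flat floor. The floor rises to it from x = +35 mm and falls gently beyond it, back to flat-floor level at x = +110 mm: that falling part is the bay. Axes as the tray's.
- bay (a point): The nearest place, tray x = +88 mm, y 0, 23 mm above the tray's underside, where the flat face of the steel contact bar may stand (86 mm wide in y, 12 to 32 mm above the underside, a black housing behind, equally high). Bar and housing are set anew each time, 0 to 34 mm further along +x, and are NOT measured: torch axis at x = +75 to +109 mm at first touch. Feel for the face.
- bar_spring (a point): Middle of the range in which the contact bar's face may stand (tray x = +105 mm). The bar yields along the tray's +x on a spring of about 3 N per mm (0.6 N at first touch, 4 N at 1.1 mm, 7.5 N at 2.3 mm, 15.6 N at its hard stop after 5 mm). The push on the torch rises as it yields. If the torch is let go suddenly the spring throws it back.
- torch: The torch, a straight aluminium cylinder 26 mm in diameter, 100 mm long, 70 to 140 g, lying on the tray. Origin in its centre; its own y is the cylinder's axis; x and z turn as it rolls. It starts on the flat floor with its centre at tray x = -105 to -45 mm, up to 0.15 rad askew. It stays where it is left on floor and slopes. Rolling it takes under 3 N.
- torch_center (a point): Centre of the torch, on its axis half-way along, 13 mm above the floor it lies on.
- remote_silver: Bystander: silver remote standing in the caddy, 44 mm wide, 18 mm thick, 165 mm tall, origin centre of its foot.
- remote_black: Bystander: matte black remote standing in the caddy, 44 x 18 x 145 mm tall, origin centre of its foot.
- key_bowl: Bystander: round steel key bowl, 120 mm across, 45 mm high, origin centre of underside.
- ceramic_box: Bystander: lidded white ceramic box, 94 x 124 mm, 81 mm high over its knob, origin centre of underside.
- key_fob: Bystander: black key fob 34 x 62 x 13 mm lying beside the tray, origin centre of underside.
- spare_cell: Bystander: spare battery cell standing on end beside the tray, 18 mm in diameter, 64 mm tall, origin centre of its foot.
- glasses_case: Bystander: dark glasses case 70 x 160 x 45 mm, origin centre of underside.
Mind the look-alikes: they are no part of the job. Leave any green look-alike of the torch alone.

How it is judged:
On the way, in this order (a step that is already met when the one before it is completed fails the run):
1. the torch has been rolled over the crest (x of torch_center in the frame of tray above 0.062 m), for 0.1 s.
2. the torch is pressed by the fingers with 5 to 10 N at the contact bar for 1 s (contact force between torch and the fingers between 5 and 10 N and x of torch_center in the frame of tray above 0.073 m), for 1 s.
At the end, for the whole second after the job is handed in: The torch lies still and released on the tray's bay floor between crest and contact bar: its centre at tray x = +66 to +114 mm, within 30 mm of the tray's centre line, its axis within 0.12 rad of the tray's y axis (x of torch_center in the frame of tray between 0.066 and 0.114 m and z of torch_center in the frame of tray between 0.018 and 0.03 m and y of torch_center in the frame of tray between -0.03 and 0.03 m and angle between the y axis of torch and the y axis of tray, either way round below 0.12 rad and linear speed of torch below 0.01 m/s); the robot touches nothing.
It fails at once if the fingers push the torch with more than 12.5 N (contact force between torch and the fingers above 12.5 N).
It fails at once if the torch is picked up (its centre more than about 15 mm above where it lay) (z of torch_center in the frame of tray above 0.038 m).
It fails at once if the torch is flung or knocked along faster than 0.3 m/s (linear speed of torch above 0.3 m/s).
It fails at once if another thing on the sideboard is moved by more than 20 mm (distance of any of remote_silver, remote_black, key_bowl, ceramic_box, key_fob, spare_cell, glasses_case from where it was at the start of the episode above 0.02 m).
It also fails if it takes over 67 s, if anything falls off the work surface, if the arm or the gripper's body presses on something with over 40 N, if the wrist force passes 120 N, or if a joint passes its speed limit or range.

### The arm

A 6-joint arm with a two-finger parallel gripper is mounted at the origin on the work surface. World frame = base frame: x ahead of the robot, y to its left, z up, the work surface at z = 0. Lengths are in m, angles in rad, forces in N, time in s.
With the tool pointing down it reaches from about 0.3 to 0.775 m from the base axis. Payload 14.6 kg.
Tool frame: the origin (TCP) lies midway between the tips of the shut fingers; the grasp point (between the pads) lies 19 mm behind it; z points along the fingers, y is the line along which they close (so a half turn about z gives the same grasp; the last joint's range is limited). The gripper opens to 94 mm and grips with 3 to 60 N. Pads are 16 mm wide; open, the fingers measure 119 mm over their backs; the gripper's body (75 mm by 177 mm) begins 78 mm behind the grasp point.
Start: joints at [-1.288, 0.3, 1.521, -0, 1.321, -0.067], TCP at [0.188, -0.517, 0.176] pointing down, gripper open.
Joint ranges: [-3.03, 3.03], [-0.79, 2.21], [0.23, 2.52], [-1.04, 4.18], [0, 3.07], [-2.55, 2.55]. Speed limits (rad/s): [2.22, 2.22, 2.57, 3.14, 3.14, 3.14].

### API

Orientations are given as [roll, pitch, yaw] about the fixed x, y, z axes, in that order (R = Rz(yaw) Ry(pitch) Rx(roll)).
In Python, from station import * gives the robot as it stands.
- The arm moves only by the tool send_rows, never from a script. Its argument "targets" is a list of rows, each an object of numbers: "x", "y", "z": the shift along the world's x, y, z in units of 0.2 m (1.0 is 0.2 m); "spin": the turn about the world's z in units of pi/2 rad (1.0 is pi/2 rad); "claw": the finger opening in mm, from 0 to 94. A call has 1 to 20 rows; each row shifts and turns the commanded pose from where the row before left it; what a row does not reach is not made up. A row lasts 1/10 s, in which the tool goes at most 50 mm and 8.59 degrees, less where a joint would pass 70% of its speed; a pose out of reach is approached as far as the arm can. A call with a number of a shift or a turn outside -1 to 1 is refused whole. A call with a gripper value outside its range is refused whole. The fingers move at their own pace and stop on an object; "force" is the grip in N (left out, the last holds). Time passes only in rows, so rows that do not move let the fingers close. It gives the time, the measured TCP pose, the force, the opening and the grip force at its end, in the units of the state.
- get_obs(): the state, without advancing time (a new reading comes with each control period).
- camera(name): name is "scene" or "side" or "wrist"; returns the picture (384x512x3 uint8, blue, green, red); there is no depth.
- camera_model(name): a dict with "fovy" (degrees; the focal length in pixels is half the picture's height over the tangent of half this angle, whatever the lens; pixels are square), "cx", "cy" (the principal point, pixels), "dist" ([k1, k2, p1, p2, k3] as OpenCV has them; the pictures are not rectified), "T" (4x4, takes a point from camera to world coordinates). Camera axes: x right, y down, z forward; pixel columns grow to the right and rows downward; lengths in m; the calibration is good to about 2 mm. A picture is of the moment at which its call begins: read the wrist's pose just before it. camera_model takes no time and is no camera call; for the wrist camera it gives the pose at the moment of the call.
- hand_in(): hands the job in; it is judged then, once.
The state is a dict: "time_s": time; "qpos": joint angles; "joint_vel": joint speeds; "tau": joint torques, N m; "ee_pos": TCP position; "eef_rot": TCP orientation; "force": force on the tool from outside, world axes, zero at the start; "moment": the same for the moment, N m; "grip_width": finger opening in m; "grip_force": force on a finger pad.
Only numpy, scipy, OpenCV 4.12 (cv2) and the standard library are available. Lean on these libraries where they do the work, as an engineer would, in place of code of your own. Each camera call takes 0.05 s, during which the arm holds its last target. There are 200 camera calls.

## Working session

There is one attempt and no reset: what is moved stays moved. The work goes in short steps, Python scripts to look and compute and a tool call to move; the robot and the scene stay as the last step left them, time stands still between calls to the robot, and variables do not carry over. Pictures are saved under pics/ and viewed, at most 10 in all, crops included, and the job is handed in when it is done.

Besides the shell and the picture viewer there is one more tool, called in YAML: its name, and indented under it one key for each argument. send_rows: Moves the arm, as the interface text tells. Its arguments: {"type":"object","properties":{"targets":{"type":"array"},"force":{"type":"number"}},"required":["targets"]}

```bash
mkdir -p pics; ls
python3 - <<'E'
from station import *
import cv2
for n in("scene","side"):
    cv2.imwrite(f"pics/{n}0.png",camera(n)); m=camera_model(n); print(n,m["fovy"],m["cx"],m["cy"],m["dist"],m["T"])
o=get_obs(); print(o)
E
```

```text
pics
scene 45.438943017660726 257.5641050048102 191.62644276637056 [-0.13319648  0.          0.          0.          0.        ] [[ 0.8222839   0.40841499 -0.39629079  1.09019491]
 [ 0.5688014  -0.56816022  0.5946923  -0.81755531]
 [ 0.0177246  -0.71441666 -0.69949602  0.9342283 ]
 [ 0.          0.          0.          1.        ]]
side 50.42659797159306 251.8532138389952 190.2078188110386 [0.04263162 0.         0.         0.         0.        ] [[ 0.97083226 -0.16406585  0.17483455  0.35583857]
 [-0.23859867 -0.58943994  0.77177149 -0.97018476]
 [-0.02356688 -0.79097595 -0.6113932   0.8123716 ]
 [ 0.          0.          0.          1.        ]]
{'time_s': 0.1, 'qpos': array([-1.28755665e+00,  3.00409809e-01,  1.52151817e+00,  5.10546917e-06,
        1.32068713e+00, -6.65975022e-02]), 'joint_vel': array([ 4.18986218e-04, -1.68379452e-03, -2.51518077e-04, -1.14018132e-03,
        2.06640180e-06,  1.08751985e-03]), 'tau': array([-1.60648860e-04, -5.32641327e+01, -3.53287303e+01,  7.08532822e-02,
        2.34265690e-02, -5.53447967e-05]), 'ee_pos': array([ 0.18843609, -0.51643317,  0.17524657]), 'eef_rot': array([-3.14057279e+00, -7.29771523e-05,  3.49835871e-01]), 'force': array([-0.31231831,  0.24308628, -0.11687573]), 'moment': array([-0.01850307, -0.01999556,  0.00589367]), 'grip_force': 0.0, 'grip_width': 0.09397960180615918}
```

View pics/scene0.png

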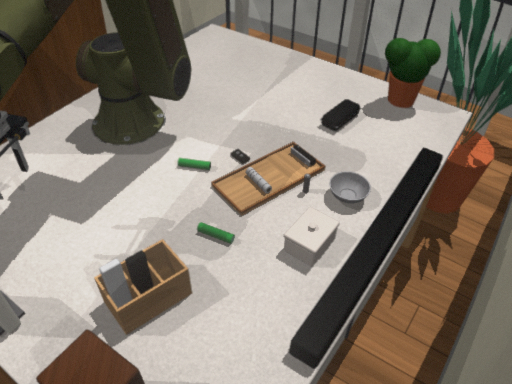

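View pics/side0.png

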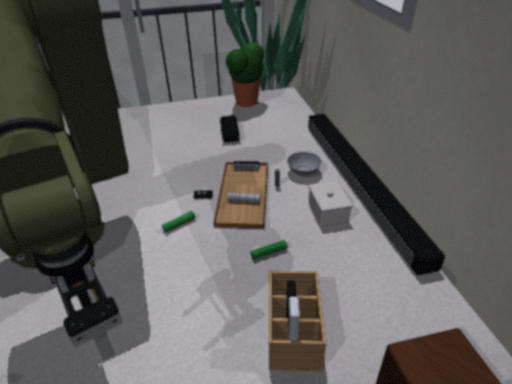

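The scene view shows the tray with corners near (212,183), (295,145), (325,175) and (237,211). The torch is at (258,180) and the bar at (302,155). In the side view the tray runs from (240,163) at the bar end to (242,227), with the torch at (243,198). The green look-alikes, fob, cell and bowl all sit outside the tray.

```bash
cat > h.py <<'E'
import numpy as np, cv2
def ray(m,uv,z):
    f=192/np.tan(np.radians(m["fovy"]/2)); K=np.array([[f,0,m["cx"]],[0,f,m["cy"]],[0,0,1]])
    p=cv2.undistortPoints(np.float64(uv).reshape(-1,1,2),K,np.float64(m["dist"])).reshape(-1,2)
    d=np.c_[p,np.ones(len(p))]@m["T"][:3,:3].T; o=m["T"][:3,3]
    return o+d*((z-o[2])/d[:,2])[:,None]
def quad(mask):
    c=max(cv2.findContours(mask,cv2.RETR_EXTERNAL,cv2.CHAIN_APPROX_NONE)[0],key=cv2.contourArea)
    h=cv2.convexHull(c)
    for e in np.arange(1,15,.25):
        q=cv2.approxPolyDP(h,e,True)
        if len(q)<=4: return q.reshape(-1,2),h
E
python3 - <<'E'
from station import *
from h import *
for n,box,bx in(("scene",(200,138,335,218),0),("side",(205,155,280,235),0)):
    im=cv2.imread(f"pics/{n}0.png"); m=camera_model(n); hsv=cv2.cvtColor(im,cv2.COLOR_BGR2HSV)
    bam=cv2.inRange(hsv,(5,90,40),(25,255,255)); r=np.zeros_like(bam); x0,y0,x1,y1=box; r[y0:y1,x0:x1]=255
    bam=cv2.morphologyEx(bam&r,cv2.MORPH_CLOSE,np.ones((3,3)))
    q,h=quad(bam); P=ray(m,q,.016); print(n,q.tolist(),P.round(4).tolist())
    print("sides",np.linalg.norm(P-np.roll(P,-1,0),axis=1).round(3),"centre",P.mean(0).round(4))
    # grey things inside tray
    ins=np.zeros_like(bam); cv2.fillConvexPoly(ins,h,255)
    g=cv2.inRange(hsv,(0,0,0),(180,80,255))&ins
    k,l,s,c=cv2.connectedComponentsWithStats(g)
    for i in range(1,k):
        if s[i,4]>40:
            pts=np.argwhere(l==i)[:,::-1].astype(np.float32); rect=cv2.minAreaRect(pts); b=cv2.boxPoints(rect)
            e=sorted([(np.linalg.norm(b[j]-b[j-1]),j) for j in range(4)])[:2]
            ends=[(b[j]+b[j-1])/2 for _,j in e]
            E=ray(m,ends,.023); print(" blob",s[i],c[i].round(1),"axis ends",E[:,:2].round(4).tolist(),"ctr",E.mean(0)[:2].round(4))
    cv2.imwrite(f"pics/{n}_crop.png",cv2.resize(im[y0:y1,x0:x1],None,fx=5,fy=5,interpolation=cv2.INTER_CUBIC))
E
```

```text
scene [[324, 166], [242, 214], [212, 184], [292, 142]] [[0.6713, 0.1739, 0.016], [0.5851, -0.1334, 0.016], [0.4443, -0.0882, 0.016], [0.5299, 0.2168, 0.016]]
sides [0.319 0.148 0.317 0.148] centre [0.5577 0.0423 0.016 ]
 blob [291 144  25  22 277] [302.6 155.2] axis ends [[0.5449, 0.1861], [0.6431, 0.157]] ctr [0.594  0.1715]
 blob [246 166  26  28 308] [258.3 179.7] axis ends [[0.4907, 0.0206], [0.6012, -0.0213]] ctr [ 5.46e-01 -4.00e-04]
side [[266, 164], [262, 227], [215, 225], [226, 163]] [[0.6666, 0.1666, 0.016], [0.5705, -0.1396, 0.016], [0.4419, -0.0957, 0.016], [0.5334, 0.2108, 0.016]]
sides [0.321 0.136 0.32  0.14 ] centre [0.5531 0.0355 0.016 ]
 blob [233 163  27   8 181] [246. 166.] axis ends [[0.551, 0.1727], [0.6368, 0.1485]] ctr [0.5939 0.1606]
 blob [226 192  35  12 332] [243.3 197. ] axis ends [[0.4966, 0.019], [0.5962, -0.0196]] ctr [ 5.464e-01 -3.000e-04]
```

View pics/scene_crop.png

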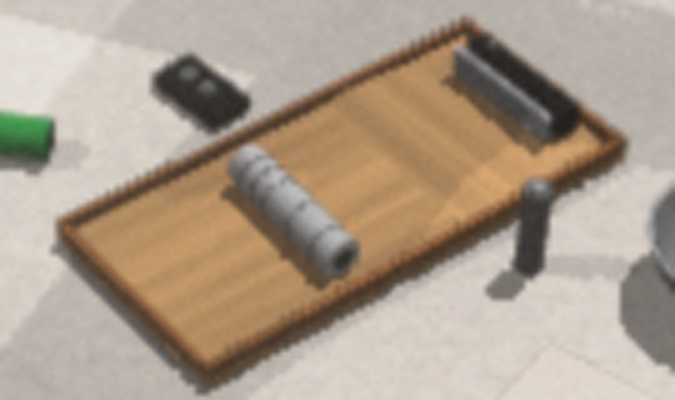

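Run:
```python
from station import *
from h import *
m=camera_model("scene"); print(ray(m,[[97,285],[150,245],[190,285]],.1).round(3)); print(ray(m,[[115,262],[133,252]],.16).round(3))
m=camera_model("side"); print(ray(m,[[270,272],[318,272],[268,340]],.1).round(3))
```

```text
[[ 0.499 -0.552  0.1  ]
 [ 0.515 -0.401  0.1  ]
 [ 0.663 -0.431  0.1  ]]
[[ 0.528 -0.508  0.16 ]
 [ 0.54  -0.467  0.16 ]]
[[ 0.527 -0.376  0.1  ]
 [ 0.631 -0.403  0.1  ]
 [ 0.477 -0.538  0.1  ]]
```

send_rows:
  targets:
    - {"x": 0.09,"y": 0.165,"spin": 0.04,"claw": 50}
    - {"x": 0.09,"y": 0.165,"spin": 0.04,"claw": 50}
    - {"x": 0.09,"y": 0.165,"spin": 0.04,"claw": 50}
    - {"x": 0.09,"y": 0.165,"spin": 0.04,"claw": 50}
    - {"x": 0.09,"y": 0.165,"spin": 0.04,"claw": 50}
    - {"x": 0.09,"y": 0.165,"spin": 0.04,"claw": 50}
    - {"x": 0.09,"y": 0.165,"spin": 0.04,"claw": 50}
    - {"x": 0.09,"y": 0.165,"spin": 0.04,"claw": 50}
    - {"x": 0.134,"y": 0.1375,"spin": 0.04,"claw": 50}
    - {"x": 0.134,"y": 0.1375,"spin": 0.04,"claw": 50}
    - {"x": 0.134,"y": 0.1375,"spin": 0.04,"claw": 50}
    - {"x": 0.134,"y": 0.1375,"spin": 0.04,"claw": 50}
    - {"x": 0.134,"y": 0.1375,"spin": 0.04,"claw": 50}
    - {"x": 0.134,"y": 0.1375,"spin": 0.04,"claw": 50}
    - {"x": 0.134,"y": 0.1375,"spin": 0.04,"claw": 50}
    - {"claw": 50}
    - {"claw": 50}
    - {"claw": 50}

```text
schema error: expected keys x, y, z, spin, claw
```

Run:
```python
from station import *
from h import *
o=get_obs(); print(o["time_s"],o["ee_pos"],o["eef_rot"],o["force"],o["grip_width"])
im=camera("wrist"); m=camera_model("wrist"); print(m); cv2.imwrite("pics/w1.png",im)
```

```text
0.1 [ 0.18843609 -0.51643317  0.17524657] [-3.14057279e+00 -7.29771523e-05  3.49835871e-01] [-0.31231831  0.24308628 -0.11687573] 0.09397960180615918
{'fovy': 67.85897229454481, 'cx': 257.2858388955539, 'cy': 192.09056552417175, 'dist': array([-0.06356244,  0.        ,  0.        ,  0.        ,  0.        ]), 'T': array([[ 0.34329825, -0.90152979, -0.26342046,  0.26565618],
       [-0.93922553, -0.32991028, -0.09494531, -0.48825725],
       [-0.0013091 ,  0.28000578, -0.95999742,  0.38424933],
       [ 0.        ,  0.        ,  0.        ,  1.        ]])}
```

View pics/w1.png

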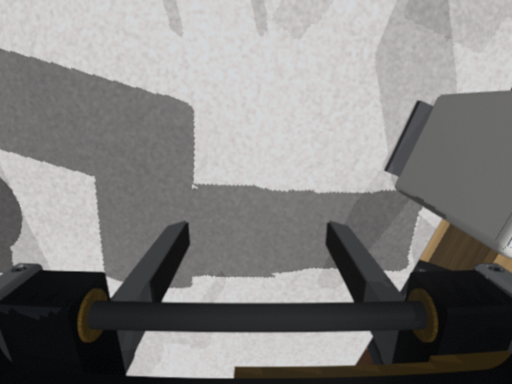

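The move was refused because every row needs all five keys, so the arm hasn't moved. The wrist view still shows the start pose, with a grey block at (460,170) on the -y side, away from my path. I'll resend it with full rows.

send_rows:
  targets:
    - {"x": 0.09,"y": 0.165,"z": 0,"spin": 0.04,"claw": 50}
    - {"x": 0.09,"y": 0.165,"z": 0,"spin": 0.04,"claw": 50}
    - {"x": 0.09,"y": 0.165,"z": 0,"spin": 0.04,"claw": 50}
    - {"x": 0.09,"y": 0.165,"z": 0,"spin": 0.04,"claw": 50}
    - {"x": 0.09,"y": 0.165,"z": 0,"spin": 0.04,"claw": 50}
    - {"x": 0.09,"y": 0.165,"z": 0,"spin": 0.04,"claw": 50}
    - {"x": 0.09,"y": 0.165,"z": 0,"spin": 0.04,"claw": 50}
    - {"x": 0.09,"y": 0.165,"z": 0,"spin": 0.04,"claw": 50}
    - {"x": 0.134,"y": 0.1375,"z": 0,"spin": 0.04,"claw": 50}
    - {"x": 0.134,"y": 0.1375,"z": 0,"spin": 0.04,"claw": 50}
    - {"x": 0.134,"y": 0.1375,"z": 0,"spin": 0.04,"claw": 50}
    - {"x": 0.134,"y": 0.1375,"z": 0,"spin": 0.04,"claw": 50}
    - {"x": 0.134,"y": 0.1375,"z": 0,"spin": 0.04,"claw": 50}
    - {"x": 0.134,"y": 0.1375,"z": 0,"spin": 0.04,"claw": 50}
    - {"x": 0.134,"y": 0.1375,"z": 0,"spin": 0.04,"claw": 50}
    - {"x": 0,"y": 0,"z": 0,"spin": 0,"claw": 50}
    - {"x": 0,"y": 0,"z": 0,"spin": 0,"claw": 50}
    - {"x": 0,"y": 0,"z": 0,"spin": 0,"claw": 50}

```text
time_s: 1.95
ee_pos: [0.5195, -0.0608, 0.1756]
eef_rot: [-3.141, 0.0, 1.291]
force: [0.2, 0.5, 0.2]
grip_width: 0.0501
grip_force: 0.0
```

Run:
```python
from station import *
from h import *
o=get_obs(); print(o["time_s"],o["ee_pos"],o["eef_rot"],o["force"],o["grip_width"],o["qpos"])
im=camera("wrist"); m=camera_model("wrist"); print(m["T"]); cv2.imwrite("pics/w2.png",im); np.save("w2T.npy",m["T"])
```

```text
1.95 [ 0.51953979 -0.06076073  0.17563576] [-3.14119725e+00  1.58063396e-04  1.29110793e+00] [0.20207686 0.54549317 0.22819531] 0.0500550343989565 [-1.86380110e-01  2.40322773e-01  1.59680729e+00 -1.24926410e-04
  1.30487100e+00  9.33411725e-02]
[[ 9.61222597e-01 -2.64514698e-01 -7.79941865e-02  5.42673180e-01]
 [-2.75771874e-01 -9.22994339e-01 -2.68386520e-01  1.79170900e-02]
 [-9.96013479e-04  2.79487791e-01 -9.60148730e-01  3.84708061e-01]
 [ 0.00000000e+00  0.00000000e+00  0.00000000e+00  1.00000000e+00]]
```

View pics/w2.png

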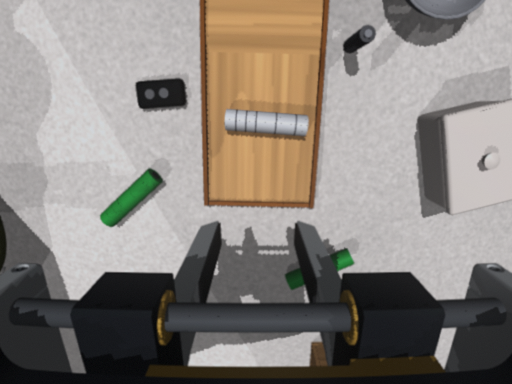

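The wrist view shows the tray's -x end with outer corners at about (206,206) and (314,208), and side edges running up to (202,0) and (329,0). The torch lies from (226,121) to (307,126).

Run:
```python
from station import *
from h import *
m=camera_model("wrist"); im=cv2.imread("pics/w2.png"); hsv=cv2.cvtColor(im,cv2.COLOR_BGR2HSV)
bam=cv2.inRange(hsv,(3,90,30),(25,255,255)); bam[215:]=0; bam[:,:190]=0; bam[:,340:]=0
rows=np.arange(10,190,4); L=[];R=[]
for r in rows:
    c=np.where(bam[r])[0]; L.append((c[0],r)); R.append((c[-1]+1,r))
for n,s in(("L",L),("R",R)):
    P=ray(m,s,.018 if 1 else 0)[:,:2]; f=cv2.fitLine(np.float32(P),cv2.DIST_HUBER,0,.001,.001).ravel(); print(n,np.degrees(np.arctan2(f[1],f[0])),f)
B=[(c,np.where(bam[:,c])[0][-1]+1) for c in range(215,306,5)]
P=ray(m,B,.008)[:,:2]; f=cv2.fitLine(np.float32(P),cv2.DIST_HUBER,0,.001,.001).ravel(); print("B",np.degrees(np.arctan2(f[1],f[0])),f)
g=cv2.inRange(hsv,(0,0,90),(180,70,255)); g[:, :212]=0; g[:,318:]=0; g[:100]=0; g[150:]=0
k,l,s,c=cv2.connectedComponentsWithStats(g); i=1+s[1:,4].argmax(); print(s[i])
b=cv2.boxPoints(cv2.minAreaRect(np.argwhere(l==i)[:,::-1].astype(np.float32)))
e=sorted([(np.linalg.norm(b[j]-b[j-1]),j) for j in range(4)])[:2]
E=ray(m,[(b[j]+b[j-1])/2 for _,j in e],.026)[:,:2]; d=E[0]-E[1]; print(E,E.mean(0),np.degrees(np.arctan2(d[1],d[0])),np.linalg.norm(d))
```

```text
L 72.74931 [0.296553  0.9550164 0.4796232 0.047989 ]
R 72.51811 [0.30040428 0.95381194 0.62228036 0.00731331]
B -17.446142 [ 0.95399916 -0.29980922  0.519399   -0.11112648]
[ 224  109   85   27 1763]
[[ 0.49983463  0.01862871]
 [ 0.59724115 -0.01732178]] [0.54853789 0.00065346] 159.74206099754056 0.1038290348018332
```

send_rows:
  targets:
    - {"x": 0.065,"y": 0.072,"z": 0,"spin": -0.015,"claw": 50}
    - {"x": 0,"y": 0,"z": -0.14,"spin": 0,"claw": 50}
    - {"x": 0,"y": 0,"z": -0.14,"spin": 0,"claw": 50}
    - {"x": 0,"y": 0,"z": -0.14,"spin": 0,"claw": 50}
    - {"x": 0,"y": 0,"z": -0.14,"spin": 0,"claw": 50}
    - {"x": 0,"y": 0,"z": -0.14,"spin": 0,"claw": 50}
    - {"x": 0,"y": 0,"z": -0.05,"spin": 0,"claw": 50}
    - {"x": 0,"y": 0,"z": -0.035,"spin": 0,"claw": 50}
    - {"x": 0,"y": 0,"z": 0,"spin": 0,"claw": 50}
    - {"x": 0,"y": 0,"z": 0,"spin": 0,"claw": 50}
    - {"x": 0,"y": 0,"z": 0,"spin": 0,"claw": 50}

```text
time_s: 3.1
ee_pos: [0.5337, -0.0459, 0.0198]
eef_rot: [3.14, -0.0, 1.269]
force: [0.1, -0.0, -0.1]
grip_width: 0.0501
grip_force: 0.0
```

send_rows:
  targets:
    - {"x": 0,"y": 0,"z": -0.011,"spin": 0,"claw": 50}
    - {"x": 0.003,"y": 0.0095,"z": 0,"spin": 0,"claw": 50}
    - {"x": 0.003,"y": 0.0095,"z": 0,"spin": 0,"claw": 50}
    - {"x": 0.003,"y": 0.0095,"z": 0,"spin": 0,"claw": 50}
    - {"x": 0.003,"y": 0.0095,"z": 0,"spin": 0,"claw": 50}
    - {"x": 0.003,"y": 0.0095,"z": 0,"spin": 0,"claw": 50}
    - {"x": 0.003,"y": 0.0095,"z": 0,"spin": 0,"claw": 50}
    - {"x": 0.003,"y": 0.0095,"z": 0,"spin": 0,"claw": 50}
    - {"x": 0.003,"y": 0.0095,"z": 0,"spin": 0,"claw": 50}
    - {"x": 0.003,"y": 0.0095,"z": 0,"spin": 0,"claw": 50}
    - {"x": 0.003,"y": 0.0095,"z": 0,"spin": 0,"claw": 50}
    - {"x": 0.003,"y": 0.0095,"z": 0,"spin": 0,"claw": 50}
    - {"x": 0.003,"y": 0.0095,"z": 0,"spin": 0,"claw": 50}
    - {"x": 0.003,"y": 0.0095,"z": 0,"spin": 0,"claw": 50}
    - {"x": 0.003,"y": 0.0095,"z": 0,"spin": 0,"claw": 50}
    - {"x": 0.003,"y": 0.0095,"z": 0,"spin": 0,"claw": 50}
    - {"x": 0.003,"y": 0.0095,"z": 0,"spin": 0,"claw": 50}

```text
time_s: 4.8
ee_pos: [0.5427, -0.0152, 0.0165]
eef_rot: [-3.142, 0.0, 1.269]
force: [0.0, -0.0, -0.4]
grip_width: 0.0498
grip_force: 0.0
```

Run:
```python
from station import *
from h import *
o=get_obs(); print(o["time_s"],o["ee_pos"],o["force"])
im=camera("wrist"); cv2.imwrite("pics/w3.png",im)
```

```text
4.8 [ 0.5427244  -0.01520739  0.01653059] [ 0.02252625 -0.03846139 -0.36640454]
```

View pics/w3.png

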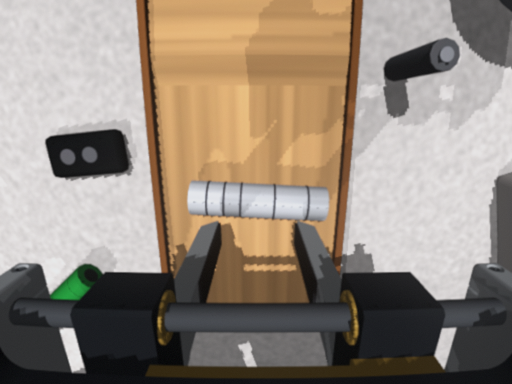

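The torch spans (190,198) to (328,203), squarely ahead of both fingertips at (212,225) and (305,225). I'll keep rolling it slowly.

send_rows:
  targets:
    - {"x": 0.0045,"y": 0.0143,"z": 0.005,"spin": 0,"claw": 50}
    - {"x": 0.0045,"y": 0.0143,"z": 0,"spin": 0,"claw": 50}
    - {"x": 0.0045,"y": 0.0143,"z": 0,"spin": 0,"claw": 50}
    - {"x": 0.0045,"y": 0.0143,"z": 0,"spin": 0,"claw": 50}
    - {"x": 0.0045,"y": 0.0143,"z": 0,"spin": 0,"claw": 50}
    - {"x": 0.0045,"y": 0.0143,"z": 0,"spin": 0,"claw": 50}
    - {"x": 0.0045,"y": 0.0143,"z": 0,"spin": 0,"claw": 50}
    - {"x": 0.0045,"y": 0.0143,"z": 0,"spin": 0,"claw": 50}
    - {"x": 0.0045,"y": 0.0143,"z": 0,"spin": 0,"claw": 50}
    - {"x": 0.0045,"y": 0.0143,"z": 0,"spin": 0,"claw": 50}
    - {"x": 0.0045,"y": 0.0143,"z": 0,"spin": 0,"claw": 50}
    - {"x": 0.0045,"y": 0.0143,"z": 0,"spin": 0,"claw": 50}
    - {"x": 0.0045,"y": 0.0143,"z": 0,"spin": 0,"claw": 50}
    - {"x": 0.0045,"y": 0.0143,"z": 0,"spin": 0,"claw": 50}
    - {"x": 0.0045,"y": 0.0143,"z": 0,"spin": 0,"claw": 50}
    - {"x": 0.0045,"y": 0.0143,"z": 0,"spin": 0,"claw": 50}
    - {"x": 0.0045,"y": 0.0143,"z": 0,"spin": 0,"claw": 50}
    - {"x": 0.0045,"y": 0.0143,"z": 0,"spin": 0,"claw": 50}
    - {"x": 0.003,"y": 0.0095,"z": 0,"spin": 0,"claw": 50}
    - {"x": 0,"y": 0,"z": 0,"spin": 0,"claw": 50}

```text
time_s: 6.85
ee_pos: [0.5595, 0.0382, 0.0175]
eef_rot: [-3.142, 0.0, 1.269]
force: [-0.8, 0.0, 0.0]
grip_width: 0.0501
grip_force: 0.0
```

Run:
```python
from station import *
from h import *
o=get_obs(); print(o["time_s"],o["ee_pos"],o["force"])
im=camera("wrist"); m=camera_model("wrist"); cv2.imwrite("pics/w4.png",im)
hsv=cv2.cvtColor(im,cv2.COLOR_BGR2HSV)
u=np.array([.299,.954]);v=np.array([-.954,.299])
g=cv2.inRange(hsv,(0,0,90),(180,70,255)); g[:, :165]=0; g[:,345:]=0; g[:150]=0; g[225:]=0
k,l,s,c=cv2.connectedComponentsWithStats(g); i=1+s[1:,4].argmax(); print(s[i])
b=cv2.boxPoints(cv2.minAreaRect(np.argwhere(l==i)[:,::-1].astype(np.float32)))
e=sorted([(np.linalg.norm(b[j]-b[j-1]),j) for j in range(4)])[:2]
E=ray(m,[(b[j]+b[j-1])/2 for _,j in e],.026)[:,:2]; print("u",E@u-.208,"v",E@v+.5173,"tcp u",o["ee_pos"][:2]@u-.208)
```

```text
6.85 [0.55953636 0.03820535 0.0175357 ] [-0.77832128  0.01257204  0.04564184]
[297 221  12   4  27]
u [-0.00442117 -0.00441696] v [-0.03535512 -0.04370137] tcp u -0.004250720673126235
```

View pics/w4.png

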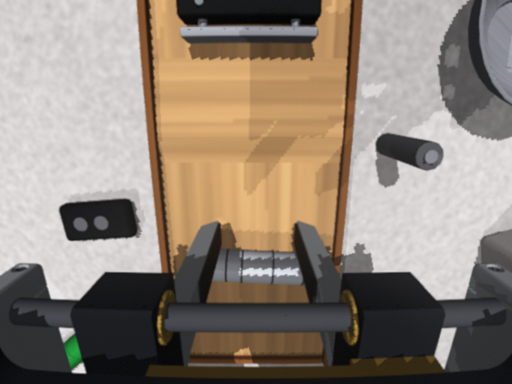

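Unexpectedly, the torch shows at (258,268), between and apparently behind the fingertips at (212,225) and (303,225). I'll check it from the fixed cameras before moving again.

Run:
```python
from station import *
from h import *
u=np.array([.299,.954]);v=np.array([-.954,.299])
m=camera_model("wrist"); E=ray(m,[[258,268],[222,268],[302,268]],.026)[:,:2]; print(E@u-.208,E@v+.5173)
a=camera("scene")[135:225,195:340]; b=camera("side")[150:240,190:300]
cv2.imwrite("pics/ab.png",np.hstack([cv2.resize(a,None,fx=3.1,fy=3.1,interpolation=2),cv2.resize(b,None,fx=3.1,fy=3.1,interpolation=2)]))
```

```text
[-0.04352621 -0.04368086 -0.04352981] [-0.00599297  0.02271502 -0.04109514]
```

View pics/ab.png

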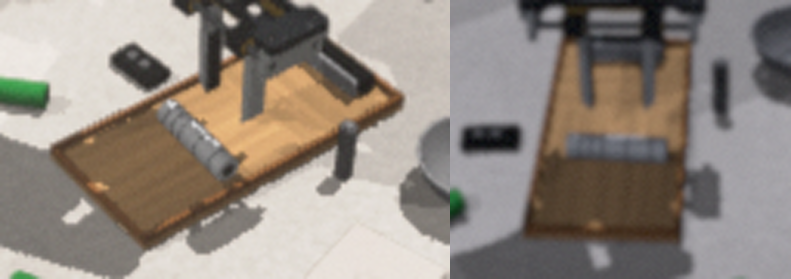

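Run:
```python
from station import *
from h import *
u=np.array([.299,.954]);v=np.array([-.954,.299])
S=camera_model("scene");D=camera_model("side")
print(get_obs()["ee_pos"])
for n,a,b in(("rightfinger",(195+247/3.1,135+119/3.1),(190+(649-450)/3.1,150+106/3.1)),("leftfinger",(195+208/3.1,135+88/3.1),(190+(587-450)/3.1,150+104/3.1))):
  for z in(.0175,.03,.04,.05,.06):
    p=ray(S,[a],z)[0,:2];q=ray(D,[b],z)[0,:2]; print(n,z,(p@u-.208).round(4),(p@v+.5173).round(4),"|",(q@u-.208).round(4),(q@v+.5173).round(4))
```

```text
[0.55946432 0.03792708 0.017521  ]
rightfinger 0.0175 0.0149 -0.008 | 0.0302 -0.0347
rightfinger 0.03 0.0057 -0.0184 | 0.0135 -0.0359
rightfinger 0.04 -0.0017 -0.0266 | 0.0002 -0.0369
rightfinger 0.05 -0.0091 -0.0349 | -0.0131 -0.0379
rightfinger 0.06 -0.0165 -0.0432 | -0.0264 -0.0388
leftfinger 0.0175 0.013 0.0502 | 0.0316 0.0307
leftfinger 0.03 0.0038 0.039 | 0.015 0.0285
leftfinger 0.04 -0.0035 0.0301 | 0.0016 0.0267
leftfinger 0.05 -0.0109 0.0212 | -0.0117 0.0249
leftfinger 0.06 -0.0183 0.0123 | -0.025 0.0231
```

Both views show the torch untouched. The fingertips are actually at z≈0.045 with the fingers 50 mm open, about 27 mm above the reported TCP, because the tips draw back as the fingers open. So they passed over it. I'll go back behind it and descend further, checking the tip height.

send_rows:
  targets:
    - {"x": 0,"y": 0,"z": 0.1,"spin": 0,"claw": 50}
    - {"x": 0,"y": 0,"z": 0.05,"spin": 0,"claw": 50}
    - {"x": -0.034,"y": -0.1085,"z": 0,"spin": 0,"claw": 50}
    - {"x": -0.034,"y": -0.1085,"z": 0,"spin": 0,"claw": 50}
    - {"x": -0.034,"y": -0.1085,"z": 0,"spin": 0,"claw": 50}
    - {"x": -0.034,"y": -0.1085,"z": 0,"spin": 0,"claw": 50}
    - {"x": 0,"y": 0,"z": -0.1,"spin": 0,"claw": 50}
    - {"x": 0,"y": 0,"z": -0.1,"spin": 0,"claw": 50}
    - {"x": 0,"y": 0,"z": -0.03,"spin": 0,"claw": 50}
    - {"x": 0,"y": 0,"z": 0,"spin": 0,"claw": 50}
    - {"x": 0,"y": 0,"z": 0,"spin": 0,"claw": 50}

```text
time_s: 8.1
ee_pos: [0.5328, -0.0488, 0.0023]
eef_rot: [3.141, -0.0, 1.269]
force: [0.3, -0.2, 0.1]
grip_width: 0.05
grip_force: 0.0
```

Run:
```python
from station import *
from h import *
o=get_obs();print(o["ee_pos"],o["force"])
a=camera("scene")[135:225,195:340]; b=camera("side")[150:240,190:300]
cv2.imwrite("pics/ab2.png",np.hstack([cv2.resize(a,None,fx=3.1,fy=3.1,interpolation=2),cv2.resize(b,None,fx=3.1,fy=3.1,interpolation=2)]))
```

```text
[ 0.53277768 -0.04876461  0.0023492 ] [ 0.28240816 -0.15052305  0.08983159]
```

View pics/ab2.png

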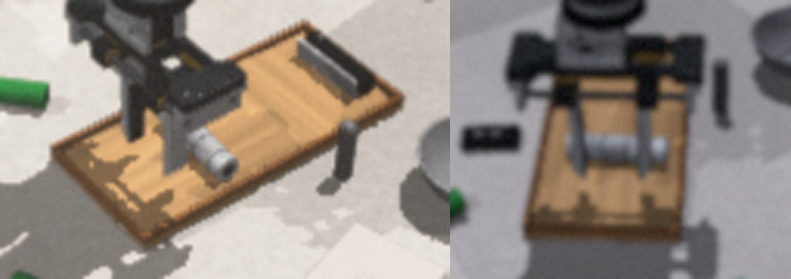

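Run:
```python
from station import *
from h import *
u=np.array([.299,.954]);v=np.array([-.954,.299])
S=camera_model("scene");D=camera_model("side")
for n,a,b in(("R",(172,176),(643,177)),("L",(135,140),(581,176))):
  for z in(.0,.01,.02,.03,.04):
    p=ray(S,[(195+a[0]/3.1,135+a[1]/3.1)],z)[0,:2];q=ray(D,[(190+(b[0]-450)/3.1,150+b[1]/3.1)],z)[0,:2]; print(n,z,(p@u-.208).round(4),(p@v+.5173).round(4),"|",(q@u-.208).round(4),(q@v+.5173).round(4))
```

```text
R 0.0 -0.0794 -0.0129 | -0.0646 -0.0339
R 0.01 -0.0856 -0.021 | -0.0764 -0.0348
R 0.02 -0.0918 -0.029 | -0.0883 -0.0358
R 0.03 -0.0981 -0.0371 | -0.1001 -0.0368
R 0.04 -0.1043 -0.0452 | -0.112 -0.0377
L 0.0 -0.0779 0.0479 | -0.0652 0.0282
L 0.01 -0.0841 0.0392 | -0.077 0.0265
L 0.02 -0.0904 0.0305 | -0.0889 0.0248
L 0.03 -0.0966 0.0217 | -0.1007 0.023
L 0.04 -0.1029 0.013 | -0.1125 0.0213
```

send_rows:
  targets:
    - {"x": 0,"y": 0,"z": -0.025,"spin": 0,"claw": 50}
    - {"x": 0,"y": 0,"z": -0.025,"spin": 0,"claw": 50}
    - {"x": 0,"y": 0,"z": 0,"spin": 0,"claw": 50}
    - {"x": 0,"y": 0,"z": 0,"spin": 0,"claw": 50}

```text
time_s: 8.6
ee_pos: [0.5322, -0.0488, -0.0086]
eef_rot: [-3.141, 0.0, 1.269]
force: [-0.3, 0.8, 0.6]
grip_width: 0.05
grip_force: 0.0
```

send_rows:
  targets:
    - {"x": 0,"y": 0,"z": -0.005,"spin": 0,"claw": 50}
    - {"x": 0,"y": 0,"z": -0.005,"spin": 0,"claw": 50}
    - {"x": 0,"y": 0,"z": 0,"spin": 0,"claw": 50}

```text
time_s: 8.9
ee_pos: [0.5322, -0.0488, -0.0105]
eef_rot: [-3.141, 0.0, 1.269]
force: [-0.0, -0.6, -0.8]
grip_width: 0.05
grip_force: 0.0
```

send_rows:
  targets:
    - {"x": 0,"y": 0,"z": -0.005,"spin": 0,"claw": 50}
    - {"x": 0,"y": 0,"z": 0,"spin": 0,"claw": 50}

```text
time_s: 9.1
ee_pos: [0.5322, -0.0488, -0.0116]
eef_rot: [-3.141, 0.0, 1.269]
force: [-1.2, 0.1, -1.1]
grip_width: 0.05
grip_force: 0.0
```

send_rows:
  targets:
    - {"x": 0,"y": 0,"z": -0.005,"spin": 0,"claw": 50}
    - {"x": 0,"y": 0,"z": 0,"spin": 0,"claw": 50}

```text
time_s: 9.3
ee_pos: [0.5322, -0.0488, -0.0126]
eef_rot: [-3.141, 0.0, 1.269]
force: [-0.1, -0.2, -0.2]
grip_width: 0.0499
grip_force: 0.0
```

send_rows:
  targets:
    - {"x": 0,"y": 0,"z": -0.004,"spin": 0,"claw": 50}
    - {"x": 0,"y": 0,"z": 0,"spin": 0,"claw": 50}

```text
time_s: 9.5
ee_pos: [0.5322, -0.0488, -0.0134]
eef_rot: [-3.141, 0.0, 1.269]
force: [0.3, -0.0, -0.5]
grip_width: 0.0499
grip_force: 0.0
```

send_rows:
  targets:
    - {"x": 0,"y": 0,"z": -0.004,"spin": 0,"claw": 50}
    - {"x": 0,"y": 0,"z": 0,"spin": 0,"claw": 50}

```text
time_s: 9.7
ee_pos: [0.5322, -0.0488, -0.0142]
eef_rot: [-3.141, 0.0, 1.269]
force: [0.4, -1.3, -1.0]
grip_width: 0.0498
grip_force: 0.0
```

send_rows:
  targets:
    - {"x": 0,"y": 0,"z": -0.004,"spin": 0,"claw": 50}
    - {"x": 0,"y": 0,"z": 0,"spin": 0,"claw": 50}

```text
time_s: 9.9
ee_pos: [0.5322, -0.0488, -0.0149]
eef_rot: [-3.141, -0.0, 1.269]
force: [1.1, 0.4, 0.0]
grip_width: 0.0496
grip_force: 0.0
```

send_rows:
  targets:
    - {"x": 0,"y": 0,"z": -0.003,"spin": 0,"claw": 50}
    - {"x": 0,"y": 0,"z": 0,"spin": 0,"claw": 50}

```text
time_s: 10.1
ee_pos: [0.5322, -0.0488, -0.0155]
eef_rot: [-3.141, 0.0, 1.269]
force: [0.0, 0.2, 0.1]
grip_width: 0.0501
grip_force: 0.0
```

send_rows:
  targets:
    - {"x": 0,"y": 0,"z": -0.003,"spin": 0,"claw": 50}
    - {"x": 0,"y": 0,"z": 0,"spin": 0,"claw": 50}

```text
time_s: 10.3
ee_pos: [0.5322, -0.0488, -0.0161]
eef_rot: [-3.141, 0.0, 1.269]
force: [0.5, -0.5, 0.0]
grip_width: 0.0501
grip_force: 0.0
```

No floor contact yet, so the tips are at most about 3 mm above it. I'll raise 5 mm, which puts the tips at z≈0.015–0.018, and advance.

send_rows:
  targets:
    - {"x": 0,"y": 0,"z": 0.025,"spin": 0,"claw": 50}
    - {"x": 0.003,"y": 0.0095,"z": 0,"spin": 0,"claw": 50}
    - {"x": 0.003,"y": 0.0095,"z": 0,"spin": 0,"claw": 50}
    - {"x": 0.003,"y": 0.0095,"z": 0,"spin": 0,"claw": 50}
    - {"x": 0.003,"y": 0.0095,"z": 0,"spin": 0,"claw": 50}
    - {"x": 0.003,"y": 0.0095,"z": 0,"spin": 0,"claw": 50}
    - {"x": 0.003,"y": 0.0095,"z": 0,"spin": 0,"claw": 50}
    - {"x": 0.003,"y": 0.0095,"z": 0,"spin": 0,"claw": 50}
    - {"x": 0.003,"y": 0.0095,"z": 0,"spin": 0,"claw": 50}
    - {"x": 0.003,"y": 0.0095,"z": 0,"spin": 0,"claw": 50}
    - {"x": 0.003,"y": 0.0095,"z": 0,"spin": 0,"claw": 50}
    - {"x": 0.003,"y": 0.0095,"z": 0,"spin": 0,"claw": 50}
    - {"x": 0.003,"y": 0.0095,"z": 0,"spin": 0,"claw": 50}
    - {"x": 0.003,"y": 0.0095,"z": 0,"spin": 0,"claw": 50}
    - {"x": 0.003,"y": 0.0095,"z": 0,"spin": 0,"claw": 50}
    - {"x": 0.003,"y": 0.0095,"z": 0,"spin": 0,"claw": 50}
    - {"x": 0.003,"y": 0.0095,"z": 0,"spin": 0,"claw": 50}
    - {"x": 0.003,"y": 0.0095,"z": 0,"spin": 0,"claw": 50}
    - {"x": 0.003,"y": 0.0095,"z": 0,"spin": 0,"claw": 50}
    - {"x": 0.003,"y": 0.0095,"z": 0,"spin": 0,"claw": 50}

```text
time_s: 12.3
ee_pos: [0.5437, -0.0125, -0.011]
eef_rot: [-3.142, 0.0, 1.269]
force: [-0.1, 0.0, -0.4]
grip_width: 0.0498
grip_force: 0.1
```

```bash
cat > t.py <<'E'
from station import *
from h import *
import sys
u=np.array([.299,.954]);v=np.array([-.954,.299])
def torch(zc=.026,save=None):
    o=get_obs(); m=camera_model("wrist"); im=camera("wrist")
    if save: cv2.imwrite(save,im)
    g=cv2.inRange(cv2.cvtColor(im,cv2.COLOR_BGR2HSV),(0,0,70),(180,70,255)); g[:,:172]=0; g[:,345:]=0; g[:135]=0; g[219:]=0
    k,l,s,c=cv2.connectedComponentsWithStats(g); i=1+s[1:,4].argmax()
    b=cv2.boxPoints(cv2.minAreaRect(np.argwhere(l==i)[:,::-1].astype(np.float32)))
    e=sorted([(np.linalg.norm(b[j]-b[j-1]),j) for j in range(4)])[:2]
    E=ray(m,[(b[j]+b[j-1])/2 for _,j in e],zc)[:,:2]
    print("blob",s[i],"ends x",(E@u-.208).round(4),"y",(E@v+.5173).round(4),"tcp",(o["ee_pos"][:2]@u-.208).round(4),(o["ee_pos"][:2]@v+.5173).round(4),"F",(o["force"][:2]@u).round(2),o["force"].round(2),"t",o["time_s"])
if __name__=="__main__": torch(save=sys.argv[1] if len(sys.argv)>1 else None)
E
python3 t.py pics/w5.png
```

```text
blob [ 176  179  166   40 5937] ends x [-0.0296 -0.0294] y [ 0.0462 -0.0585] tcp -0.0574 -0.0052 F 0.0 [-0.08  0.03 -0.44] t 12.3
```

View pics/w5.png

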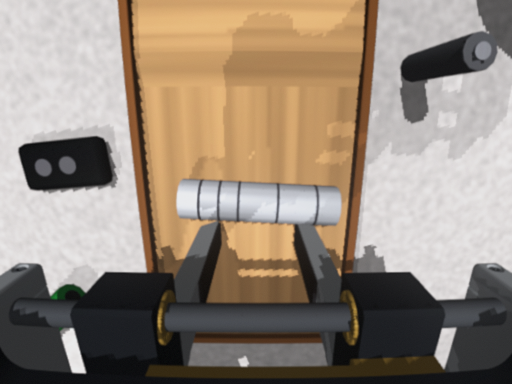

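The torch, from (178,200) to (340,205), is now rolling ahead of the fingertips and lies square, at x≈-0.03. Continuing.

send_rows:
  targets:
    - {"x": 0.0045,"y": 0.0143,"z": 0,"spin": 0,"claw": 50}
    - {"x": 0.0045,"y": 0.0143,"z": 0,"spin": 0,"claw": 50}
    - {"x": 0.0045,"y": 0.0143,"z": 0,"spin": 0,"claw": 50}
    - {"x": 0.0045,"y": 0.0143,"z": 0,"spin": 0,"claw": 50}
    - {"x": 0.0045,"y": 0.0143,"z": 0,"spin": 0,"claw": 50}
    - {"x": 0.0045,"y": 0.0143,"z": 0,"spin": 0,"claw": 50}
    - {"x": 0.0045,"y": 0.0143,"z": 0,"spin": 0,"claw": 50}
    - {"x": 0.0045,"y": 0.0143,"z": 0,"spin": 0,"claw": 50}
    - {"x": 0.0045,"y": 0.0143,"z": 0,"spin": 0,"claw": 50}
    - {"x": 0.0045,"y": 0.0143,"z": 0,"spin": 0,"claw": 50}
    - {"x": 0.0045,"y": 0.0143,"z": 0,"spin": 0,"claw": 50}
    - {"x": 0.0045,"y": 0.0143,"z": 0,"spin": 0,"claw": 50}
    - {"x": 0.0045,"y": 0.0143,"z": 0,"spin": 0,"claw": 50}
    - {"x": 0.0045,"y": 0.0143,"z": 0,"spin": 0,"claw": 50}
    - {"x": 0.0045,"y": 0.0143,"z": 0,"spin": 0,"claw": 50}
    - {"x": 0.0045,"y": 0.0143,"z": 0,"spin": 0,"claw": 50}
    - {"x": 0.0045,"y": 0.0143,"z": 0,"spin": 0,"claw": 50}
    - {"x": 0.0045,"y": 0.0143,"z": 0,"spin": 0,"claw": 50}
    - {"x": 0.0045,"y": 0.0143,"z": 0,"spin": 0,"claw": 50}
    - {"x": 0.0045,"y": 0.0143,"z": 0,"spin": 0,"claw": 50}

```text
time_s: 14.35
ee_pos: [0.5618, 0.0447, -0.0111]
eef_rot: [3.142, -0.0, 1.269]
force: [1.1, -0.6, 0.0]
grip_width: 0.05
grip_force: 0.1
```

```bash
python3 t.py pics/w6.png
```

```text
blob [ 180  180  165   39 5837] ends x [0.0301 0.0304] y [ 0.0436 -0.0605] tcp 0.0027 -0.0052 F -0.29 [ 1.1  -0.65  0.01] t 14.35
```

send_rows:
  targets:
    - {"x": 0.003,"y": 0.0095,"z": 0,"spin": 0,"claw": 50}
    - {"x": 0.003,"y": 0.0095,"z": 0,"spin": 0,"claw": 50}
    - {"x": 0.003,"y": 0.0095,"z": 0,"spin": 0,"claw": 50}
    - {"x": 0.003,"y": 0.0095,"z": 0,"spin": 0,"claw": 50}
    - {"x": 0.003,"y": 0.0095,"z": 0,"spin": 0,"claw": 50}
    - {"x": 0.003,"y": 0.0095,"z": 0,"spin": 0,"claw": 50}
    - {"x": 0.003,"y": 0.0095,"z": 0,"spin": 0,"claw": 50}
    - {"x": 0.003,"y": 0.0095,"z": 0,"spin": 0,"claw": 50}
    - {"x": 0.003,"y": 0.0095,"z": 0,"spin": 0,"claw": 50}
    - {"x": 0.003,"y": 0.0095,"z": 0,"spin": 0,"claw": 50}
    - {"x": 0.003,"y": 0.0095,"z": 0,"spin": 0,"claw": 50}
    - {"x": 0.003,"y": 0.0095,"z": 0,"spin": 0,"claw": 50}
    - {"x": 0.003,"y": 0.0095,"z": 0,"spin": 0,"claw": 50}
    - {"x": 0.003,"y": 0.0095,"z": 0,"spin": 0,"claw": 50}
    - {"x": 0.003,"y": 0.0095,"z": 0,"spin": 0,"claw": 50}
    - {"x": 0.003,"y": 0.0095,"z": 0,"spin": 0,"claw": 50}
    - {"x": 0.003,"y": 0.0095,"z": 0,"spin": 0,"claw": 50}

```text
time_s: 16.1
ee_pos: [0.5719, 0.0772, -0.0111]
eef_rot: [-3.142, -0.0, 1.269]
force: [0.1, -0.9, 0.3]
grip_width: 0.0506
grip_force: 0.0
```

```bash
python3 t.py pics/w7.png
```

```text
blob [ 180  186  165   33 5397] ends x [0.0621 0.0624] y [ 0.0437 -0.0607] tcp 0.0366 -0.0052 F -0.82 [ 0.15 -0.91  0.25] t 16.1
```

View pics/w7.png

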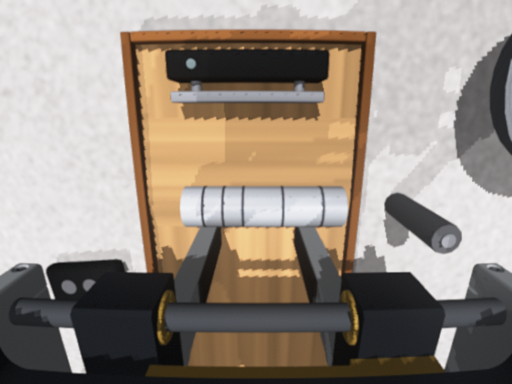

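The torch lies square at (181–346, 206), just over the crest. The bar's front edge is at about row 98, columns 171–324, with the far wall at row 38. That was one picture over my viewing budget, so I'll work from numbers only from here.

Run:
```python
from t import *
m=camera_model("wrist")
for px,z in(((172,97),.032),((324,97),.032),((248,102),.012),((248,38),.018)):
    p=ray(m,[px],z)[0,:2]; print(px,(p@u-.208).round(4),(p@v+.5173).round(4))
```

```text
(172, 97) 0.126 0.0423
(324, 97) 0.126 -0.0424
(248, 102) 0.1236 0.0006
(248, 38) 0.1592 0.0002
```

send_rows:
  targets:
    - {"x": 0.003,"y": 0.0095,"z": 0,"spin": 0,"claw": 50}
    - {"x": 0.003,"y": 0.0095,"z": 0,"spin": 0,"claw": 50}
    - {"x": 0.003,"y": 0.0095,"z": 0,"spin": 0,"claw": 50}
    - {"x": 0.003,"y": 0.0095,"z": 0,"spin": 0,"claw": 50}
    - {"x": 0.003,"y": 0.0095,"z": 0,"spin": 0,"claw": 50}
    - {"x": 0.003,"y": 0.0095,"z": 0,"spin": 0,"claw": 50}
    - {"x": 0.003,"y": 0.0095,"z": 0,"spin": 0,"claw": 50}
    - {"x": 0.003,"y": 0.0095,"z": 0,"spin": 0,"claw": 50}
    - {"x": 0.003,"y": 0.0095,"z": 0,"spin": 0,"claw": 50}
    - {"x": 0.003,"y": 0.0095,"z": 0,"spin": 0,"claw": 50}
    - {"x": 0.003,"y": 0.0095,"z": 0,"spin": 0,"claw": 50}
    - {"x": 0.003,"y": 0.0095,"z": 0,"spin": 0,"claw": 50}
    - {"x": 0.003,"y": 0.0095,"z": 0,"spin": 0,"claw": 50}
    - {"x": 0.003,"y": 0.0095,"z": 0,"spin": 0,"claw": 50}
    - {"x": 0.003,"y": 0.0095,"z": 0,"spin": 0,"claw": 50}
    - {"x": 0.003,"y": 0.0095,"z": 0,"spin": 0,"claw": 50}
    - {"x": 0,"y": 0,"z": 0,"spin": 0,"claw": 50}
    - {"x": 0,"y": 0,"z": 0,"spin": 0,"claw": 50}

```text
time_s: 17.95
ee_pos: [0.5815, 0.1072, -0.0111]
eef_rot: [-3.142, 0.0, 1.269]
force: [0.0, 0.8, -0.2]
grip_width: 0.0503
grip_force: 0.0
```

```bash
python3 t.py pics/w8.png
```

```text
blob [ 174  138  171   60 8618] ends x [0.1159 0.1162] y [ 0.0457 -0.0589] tcp 0.0681 -0.0054 F 0.73 [ 0.04  0.75 -0.2 ] t 17.95
```

Run:
```python
from t import *
im=cv2.imread("pics/w8.png"); hsv=cv2.cvtColor(im,cv2.COLOR_BGR2HSV)
print([(r,*hsv[r,222:232].mean(0).astype(int)) for r in range(110,226,4)])
```

```text
[(110, np.int64(11), np.int64(67), np.int64(42)), (114, np.int64(19), np.int64(13), np.int64(32)), (118, np.int64(21), np.int64(13), np.int64(32)), (122, np.int64(19), np.int64(14), np.int64(31)), (126, np.int64(117), np.int64(16), np.int64(31)), (130, np.int64(15), np.int64(12), np.int64(31)), (134, np.int64(60), np.int64(8), np.int64(30)), (138, np.int64(15), np.int64(116), np.int64(98)), (142, np.int64(15), np.int64(116), np.int64(104)), (146, np.int64(114), np.int64(14), np.int64(92)), (150, np.int64(112), np.int64(15), np.int64(169)), (154, np.int64(116), np.int64(16), np.int64(164)), (158, np.int64(114), np.int64(14), np.int64(109)), (162, np.int64(111), np.int64(15), np.int64(190)), (166, np.int64(110), np.int64(14), np.int64(211)), (170, np.int64(105), np.int64(11), np.int64(217)), (174, np.int64(110), np.int64(10), np.int64(217)), (178, np.int64(110), np.int64(9), np.int64(225)), (182, np.int64(110), np.int64(13), np.int64(205)), (186, np.int64(111), np.int64(14), np.int64(190)), (190, np.int64(113), np.int64(14), np.int64(171)), (194, np.int64(117), np.int64(13), np.int64(127)), (198, np.int64(14), np.int64(102), np.int64(97)), (202, np.int64(16), np.int64(119), np.int64(188)), (206, np.int64(16), np.int64(119), np.int64(191)), (210, np.int64(16), np.int64(119), np.int64(197)), (214, np.int64(16), np.int64(117), np.int64(208)), (218, np.int64(16), np.int64(117), np.int64(214)), (222, np.int64(16), np.int64(118), np.int64(215))]
```

Run:
```python
from t import *
m=camera_model("wrist"); im=cv2.imread("pics/w8.png"); hsv=cv2.cvtColor(im,cv2.COLOR_BGR2HSV)
for z,r in((.026,177.5),(.032,151),(.02,196)): p=ray(m,[(250,r)],z)[0,:2]; print(r,(p@u-.208).round(4))
g=cv2.inRange(hsv,(0,0,115),(180,70,255)); 
for r in(168,174,180): c=np.where(g[r,120:380])[0]+120; print(r,c[0],c[-1],(ray(m,[(c[0],r),(c[-1],r)],.033)[:,:2]@v+.5173).round(4))
for a in(190,330):
    col=hsv[140:215,a-3:a+4].mean(1); s=np.where((col[:,1]<60)&(col[:,2]>120))[0]+140; print(a,s)
```

```text
177.5 0.1096
151 0.1269
196 0.0958
168 120 379 [ 0.0763 -0.0778]
174 120 379 [ 0.0768 -0.0783]
180 120 379 [ 0.0773 -0.0787]
190 [148 149 150 151 152 153 154 155 156 157 158 159 160 161 162 163 164 165
 166 167 168 169 170 171 172 173 174 175 176 177 178 179 180 181 182 183
 184 185 186 187 188 189 190 191 192 193 194 195 196]
330 [157 158 159 160 161 162 163 164 165 166 167 168 169 170 171 172 173 174
 175 176 177 178 179 180 181 182 183 184 185 186 187 188 189 190 191 192
 193 194 195]
```

send_rows:
  targets:
    - {"x": 0.0015,"y": 0.0048,"z": 0,"spin": 0,"claw": 50}
    - {"x": 0.0015,"y": 0.0048,"z": 0,"spin": 0,"claw": 50}
    - {"x": 0.0015,"y": 0.0048,"z": 0,"spin": 0,"claw": 50}
    - {"x": 0.0015,"y": 0.0048,"z": 0,"spin": 0,"claw": 50}
    - {"x": 0.0015,"y": 0.0048,"z": 0,"spin": 0,"claw": 50}
    - {"x": 0.0015,"y": 0.0048,"z": 0,"spin": 0,"claw": 50}
    - {"x": 0.0015,"y": 0.0048,"z": 0,"spin": 0,"claw": 50}
    - {"x": 0.0015,"y": 0.0048,"z": 0,"spin": 0,"claw": 50}
    - {"x": 0.0015,"y": 0.0048,"z": 0,"spin": 0,"claw": 50}
    - {"x": 0.0015,"y": 0.0048,"z": 0,"spin": 0,"claw": 50}
    - {"x": 0,"y": 0,"z": 0,"spin": 0,"claw": 50}

```text
time_s: 19.1
ee_pos: [0.5845, 0.1169, -0.0111]
eef_rot: [-3.142, -0.0, 1.269]
force: [0.4, -0.1, 0.6]
grip_width: 0.05
grip_force: 0.0
```

send_rows:
  targets:
    - {"x": 0.0015,"y": 0.0048,"z": 0,"spin": 0,"claw": 50}
    - {"x": 0,"y": 0,"z": 0,"spin": 0,"claw": 50}

```text
time_s: 19.3
ee_pos: [0.5848, 0.1178, -0.0111]
eef_rot: [3.142, -0.0, 1.269]
force: [0.1, 0.7, -0.5]
grip_width: 0.0503
grip_force: 0.0
```

send_rows:
  targets:
    - {"x": 0.0015,"y": 0.0048,"z": 0,"spin": 0,"claw": 50}
    - {"x": 0,"y": 0,"z": 0,"spin": 0,"claw": 50}

```text
time_s: 19.5
ee_pos: [0.5851, 0.1188, -0.0111]
eef_rot: [3.142, -0.0, 1.269]
force: [-0.9, -0.7, 0.0]
grip_width: 0.05
grip_force: 0.0
```

send_rows:
  targets:
    - {"x": 0.001,"y": 0.003,"z": 0,"spin": 0,"claw": 50}
    - {"x": 0,"y": 0,"z": 0,"spin": 0,"claw": 50}

```text
time_s: 19.7
ee_pos: [0.5853, 0.1194, -0.0111]
eef_rot: [3.142, -0.0, 1.269]
force: [0.6, -0.3, -0.1]
grip_width: 0.0502
grip_force: 0.0
```

send_rows:
  targets:
    - {"x": 0.001,"y": 0.003,"z": 0,"spin": 0,"claw": 50}
    - {"x": 0,"y": 0,"z": 0,"spin": 0,"claw": 50}

```text
time_s: 19.9
ee_pos: [0.5855, 0.1199, -0.0111]
eef_rot: [-3.142, -0.0, 1.269]
force: [1.3, 0.1, -0.3]
grip_width: 0.0499
grip_force: 0.0
```

send_rows:
  targets:
    - {"x": 0.001,"y": 0.003,"z": 0,"spin": 0,"claw": 50}
    - {"x": 0,"y": 0,"z": 0,"spin": 0,"claw": 50}

```text
time_s: 20.1
ee_pos: [0.5857, 0.1206, -0.0111]
eef_rot: [-3.142, 0.0, 1.269]
force: [-0.0, -0.0, 0.4]
grip_width: 0.05
grip_force: 0.0
```

send_rows:
  targets:
    - {"x": 0.001,"y": 0.003,"z": 0,"spin": 0,"claw": 50}
    - {"x": 0,"y": 0,"z": 0,"spin": 0,"claw": 50}

```text
time_s: 20.3
ee_pos: [0.5859, 0.1212, -0.011]
eef_rot: [3.142, -0.0, 1.269]
force: [-0.4, -1.1, 0.1]
grip_width: 0.05
grip_force: 0.0
```

send_rows:
  targets:
    - {"x": 0.001,"y": 0.003,"z": 0,"spin": 0,"claw": 50}
    - {"x": 0,"y": 0,"z": 0,"spin": 0,"claw": 50}

```text
time_s: 20.5
ee_pos: [0.5861, 0.1218, -0.0111]
eef_rot: [-3.142, -0.0, 1.269]
force: [0.1, 0.2, 0.0]
grip_width: 0.0502
grip_force: 0.0
```

send_rows:
  targets:
    - {"x": 0.001,"y": 0.003,"z": 0,"spin": 0,"claw": 50}
    - {"x": 0,"y": 0,"z": 0,"spin": 0,"claw": 50}

```text
time_s: 20.7
ee_pos: [0.5863, 0.1224, -0.0111]
eef_rot: [3.142, -0.0, 1.269]
force: [-0.3, 0.6, -0.3]
grip_width: 0.0499
grip_force: 0.0
```

Run:
```python
from t import *
m=camera_model("wrist"); im=camera("wrist"); hsv=cv2.cvtColor(im,cv2.COLOR_BGR2HSV)
col=hsv[130:226,224:232].mean(1); print([(130+i,int(c[1]),int(c[2])) for i,c in enumerate(col) if i%3==0])
s=np.where(col[:,1]<60)[0]+130; print(s.min(),s.max()); print(get_obs()["ee_pos"])
```

```text
[(130, 117, 211), (133, 118, 210), (136, 22, 24), (139, 12, 30), (142, 6, 29), (145, 16, 30), (148, 14, 31), (151, 16, 30), (154, 7, 29), (157, 12, 29), (160, 13, 29), (163, 51, 34), (166, 117, 100), (169, 22, 74), (172, 16, 91), (175, 14, 131), (178, 16, 161), (181, 15, 158), (184, 15, 127), (187, 15, 189), (190, 14, 209), (193, 13, 220), (196, 11, 226), (199, 11, 225), (202, 11, 228), (205, 13, 219), (208, 13, 206), (211, 13, 193), (214, 13, 171), (217, 13, 141), (220, 13, 88), (223, 120, 169)]
136 220
[ 0.58628112  0.12234888 -0.01107137]
```

send_rows:
  targets:
    - {"x": 0.001,"y": 0.003,"z": 0,"spin": 0,"claw": 50}
    - {"x": 0.001,"y": 0.003,"z": 0,"spin": 0,"claw": 50}
    - {"x": 0,"y": 0,"z": 0,"spin": 0,"claw": 50}

```text
time_s: 21.05
ee_pos: [0.5867, 0.1236, -0.0111]
eef_rot: [3.142, -0.0, 1.269]
force: [0.1, -0.2, -0.0]
grip_width: 0.0497
grip_force: 0.0
```

send_rows:
  targets:
    - {"x": 0.001,"y": 0.003,"z": 0,"spin": 0,"claw": 50}
    - {"x": 0,"y": 0,"z": 0,"spin": 0,"claw": 50}

```text
time_s: 21.25
ee_pos: [0.5869, 0.1242, -0.0111]
eef_rot: [3.142, 0.0, 1.269]
force: [0.3, -0.3, 0.5]
grip_width: 0.0499
grip_force: 0.0
```

send_rows:
  targets:
    - {"x": 0.001,"y": 0.003,"z": 0,"spin": 0,"claw": 50}
    - {"x": 0,"y": 0,"z": 0,"spin": 0,"claw": 50}

```text
time_s: 21.45
ee_pos: [0.5871, 0.1248, -0.011]
eef_rot: [3.142, -0.0, 1.269]
force: [0.7, 0.5, -0.3]
grip_width: 0.05
grip_force: 0.0
```

send_rows:
  targets:
    - {"x": 0.001,"y": 0.003,"z": 0,"spin": 0,"claw": 50}
    - {"x": 0,"y": 0,"z": 0,"spin": 0,"claw": 50}

```text
time_s: 21.65
ee_pos: [0.5873, 0.1252, -0.0111]
eef_rot: [-3.142, 0.0, 1.269]
force: [-0.4, -0.1, 0.1]
grip_width: 0.0498
grip_force: 0.6
```

send_rows:
  targets:
    - {"x": 0.001,"y": 0.003,"z": 0,"spin": 0,"claw": 50}
    - {"x": 0,"y": 0,"z": 0,"spin": 0,"claw": 50}

```text
time_s: 21.85
ee_pos: [0.5874, 0.1257, -0.0111]
eef_rot: [-3.141, 0.0, 1.269]
force: [0.0, -3.0, 0.4]
grip_width: 0.0505
grip_force: 1.4
```

send_rows:
  targets:
    - {"x": 0.001,"y": 0.003,"z": 0,"spin": 0,"claw": 50}
    - {"x": 0,"y": 0,"z": 0,"spin": 0,"claw": 50}

```text
time_s: 22.05
ee_pos: [0.5876, 0.1263, -0.0112]
eef_rot: [-3.141, 0.0, 1.269]
force: [-0.8, -4.3, -0.2]
grip_width: 0.05
grip_force: 2.3
```

```bash
cat > r.py <<'E'
from t import *
hsv=cv2.cvtColor(camera("wrist"),cv2.COLOR_BGR2HSV)
for a in(190,225,285,330):
    col=hsv[130:240,a-3:a+4].mean(1); s=np.where(col[:,1]<60)[0]+130; print(a,s.max())
o=get_obs(); print((o["force"][:2]@u).round(2),o["force"].round(2),o["time_s"])
E
python3 r.py
```

```text
190 224
225 224
285 224
330 224
-5.02 [-0.79 -5.01  0.02] 22.1
```

send_rows:
  targets:
    - {"x": 0.0006,"y": 0.002,"z": 0,"spin": 0,"claw": 50}
    - {"x": 0,"y": 0,"z": 0,"spin": 0,"claw": 50}
    - {"x": 0,"y": 0,"z": 0,"spin": 0,"claw": 50}

```text
time_s: 22.4
ee_pos: [0.5877, 0.1266, -0.0112]
eef_rot: [-3.141, 0.001, 1.269]
force: [-0.1, -5.8, 0.1]
grip_width: 0.0501
grip_force: 2.8
```

send_rows:
  targets:
    - {"x": 0,"y": 0,"z": 0,"spin": 0,"claw": 50}

```text
time_s: 22.5
ee_pos: [0.5877, 0.1267, -0.0112]
eef_rot: [-3.141, 0.0, 1.269]
force: [-0.5, -4.8, -0.6]
grip_width: 0.0496
grip_force: 2.8
```

send_rows:
  targets:
    - {"x": 0,"y": 0,"z": 0,"spin": 0,"claw": 50}

```text
time_s: 22.6
ee_pos: [0.5877, 0.1266, -0.0111]
eef_rot: [-3.141, 0.0, 1.269]
force: [-1.5, -5.3, -1.0]
grip_width: 0.05
grip_force: 2.8
```

send_rows:
  targets:
    - {"x": 0.0006,"y": 0.002,"z": 0,"spin": 0,"claw": 50}
    - {"x": 0.0006,"y": 0.002,"z": 0,"spin": 0,"claw": 50}
    - {"x": 0,"y": 0,"z": 0,"spin": 0,"claw": 50}
    - {"x": 0,"y": 0,"z": 0,"spin": 0,"claw": 50}

```text
time_s: 23.0
ee_pos: [0.5878, 0.1272, -0.0112]
eef_rot: [-3.141, 0.001, 1.269]
force: [-2.3, -7.5, -0.5]
grip_width: 0.0499
grip_force: 3.6
```

send_rows:
  targets:
    - {"x": 0,"y": 0,"z": 0,"spin": 0,"claw": 50}

```text
time_s: 23.1
ee_pos: [0.5878, 0.1272, -0.0112]
eef_rot: [-3.141, 0.001, 1.269]
force: [-2.3, -6.8, -1.0]
grip_width: 0.05
grip_force: 3.6
```

send_rows:
  targets:
    - {"x": 0,"y": 0,"z": 0,"spin": 0,"claw": 50}

```text
time_s: 23.2
ee_pos: [0.5878, 0.1272, -0.0112]
eef_rot: [-3.141, 0.001, 1.269]
force: [-0.7, -7.2, -1.4]
grip_width: 0.0501
grip_force: 3.6
```

send_rows:
  targets:
    - {"x": 0,"y": 0,"z": 0,"spin": 0,"claw": 50}

```text
time_s: 23.3
ee_pos: [0.5879, 0.1272, -0.0112]
eef_rot: [-3.141, 0.001, 1.269]
force: [-1.3, -6.9, -0.6]
grip_width: 0.0502
grip_force: 3.6
```

About 7.3 N. I'll hold here for two seconds, then ease off in small steps.

send_rows:
  targets:
    - {"x": 0,"y": 0,"z": 0,"spin": 0,"claw": 50}
    - {"x": 0,"y": 0,"z": 0,"spin": 0,"claw": 50}
    - {"x": 0,"y": 0,"z": 0,"spin": 0,"claw": 50}
    - {"x": 0,"y": 0,"z": 0,"spin": 0,"claw": 50}
    - {"x": 0,"y": 0,"z": 0,"spin": 0,"claw": 50}
    - {"x": 0,"y": 0,"z": 0,"spin": 0,"claw": 50}
    - {"x": 0,"y": 0,"z": 0,"spin": 0,"claw": 50}
    - {"x": 0,"y": 0,"z": 0,"spin": 0,"claw": 50}
    - {"x": 0,"y": 0,"z": 0,"spin": 0,"claw": 50}
    - {"x": 0,"y": 0,"z": 0,"spin": 0,"claw": 50}
    - {"x": 0,"y": 0,"z": 0,"spin": 0,"claw": 50}
    - {"x": 0,"y": 0,"z": 0,"spin": 0,"claw": 50}
    - {"x": 0,"y": 0,"z": 0,"spin": 0,"claw": 50}
    - {"x": 0,"y": 0,"z": 0,"spin": 0,"claw": 50}
    - {"x": 0,"y": 0,"z": 0,"spin": 0,"claw": 50}
    - {"x": 0,"y": 0,"z": 0,"spin": 0,"claw": 50}
    - {"x": 0,"y": 0,"z": 0,"spin": 0,"claw": 50}
    - {"x": 0,"y": 0,"z": 0,"spin": 0,"claw": 50}
    - {"x": 0,"y": 0,"z": 0,"spin": 0,"claw": 50}
    - {"x": 0,"y": 0,"z": 0,"spin": 0,"claw": 50}

```text
time_s: 25.3
ee_pos: [0.5878, 0.1272, -0.0112]
eef_rot: [-3.141, 0.001, 1.269]
force: [-1.5, -6.9, 0.2]
grip_width: 0.0502
grip_force: 3.6
```

send_rows:
  targets:
    - {"x": -0.0003,"y": -0.001,"z": 0,"spin": 0,"claw": 50}
    - {"x": -0.0003,"y": -0.001,"z": 0,"spin": 0,"claw": 50}
    - {"x": -0.0003,"y": -0.001,"z": 0,"spin": 0,"claw": 50}
    - {"x": -0.0003,"y": -0.001,"z": 0,"spin": 0,"claw": 50}
    - {"x": -0.0003,"y": -0.001,"z": 0,"spin": 0,"claw": 50}
    - {"x": -0.0003,"y": -0.001,"z": 0,"spin": 0,"claw": 50}
    - {"x": -0.0003,"y": -0.001,"z": 0,"spin": 0,"claw": 50}
    - {"x": -0.0003,"y": -0.001,"z": 0,"spin": 0,"claw": 50}
    - {"x": -0.0003,"y": -0.001,"z": 0,"spin": 0,"claw": 50}
    - {"x": -0.0003,"y": -0.001,"z": 0,"spin": 0,"claw": 50}
    - {"x": -0.0003,"y": -0.001,"z": 0,"spin": 0,"claw": 50}
    - {"x": -0.0003,"y": -0.001,"z": 0,"spin": 0,"claw": 50}
    - {"x": -0.0003,"y": -0.001,"z": 0,"spin": 0,"claw": 50}
    - {"x": -0.0003,"y": -0.001,"z": 0,"spin": 0,"claw": 50}
    - {"x": -0.0003,"y": -0.001,"z": 0,"spin": 0,"claw": 50}
    - {"x": -0.0003,"y": -0.001,"z": 0,"spin": 0,"claw": 50}

```text
time_s: 26.9
ee_pos: [0.5872, 0.1247, -0.0109]
eef_rot: [3.141, -0.0, 1.269]
force: [-0.1, -0.3, -0.4]
grip_width: 0.0495
grip_force: 0.0
```

send_rows:
  targets:
    - {"x": -0.0003,"y": -0.001,"z": 0,"spin": 0,"claw": 50}
    - {"x": -0.0003,"y": -0.001,"z": 0,"spin": 0,"claw": 50}
    - {"x": -0.0003,"y": -0.001,"z": 0,"spin": 0,"claw": 50}
    - {"x": -0.0003,"y": -0.001,"z": 0,"spin": 0,"claw": 50}
    - {"x": -0.0003,"y": -0.001,"z": 0,"spin": 0,"claw": 50}
    - {"x": -0.0003,"y": -0.001,"z": 0,"spin": 0,"claw": 50}
    - {"x": -0.0003,"y": -0.001,"z": 0,"spin": 0,"claw": 50}
    - {"x": -0.0003,"y": -0.001,"z": 0,"spin": 0,"claw": 50}
    - {"x": -0.0003,"y": -0.001,"z": 0,"spin": 0,"claw": 50}
    - {"x": -0.0003,"y": -0.001,"z": 0,"spin": 0,"claw": 50}
    - {"x": 0,"y": 0,"z": 0,"spin": 0,"claw": 50}

```text
time_s: 28.0
ee_pos: [0.5865, 0.1225, -0.011]
eef_rot: [3.142, -0.0, 1.269]
force: [-0.9, -0.4, 0.2]
grip_width: 0.0498
grip_force: 0.0
```

```bash
python3 r.py
```

```text
190 220
225 220
285 221
330 220
-0.83 [-0.6  -0.68 -0.53] 28.05
```

Released: the torch stays square at the bar, with a gap behind it. Now I'll retreat slowly, then go up.

send_rows:
  targets:
    - {"x": -0.003,"y": -0.0095,"z": 0,"spin": 0,"claw": 50}
    - {"x": -0.006,"y": -0.019,"z": 0,"spin": 0,"claw": 50}
    - {"x": -0.006,"y": -0.019,"z": 0,"spin": 0,"claw": 50}
    - {"x": -0.006,"y": -0.019,"z": 0,"spin": 0,"claw": 50}
    - {"x": 0,"y": 0,"z": 0.05,"spin": 0,"claw": 50}
    - {"x": 0,"y": 0,"z": 0.1,"spin": 0,"claw": 50}
    - {"x": 0,"y": 0,"z": 0.15,"spin": 0,"claw": 50}
    - {"x": 0,"y": 0,"z": 0.15,"spin": 0,"claw": 50}
    - {"x": 0,"y": 0,"z": 0.1,"spin": 0,"claw": 50}
    - {"x": 0,"y": 0,"z": 0,"spin": 0,"claw": 50}
    - {"x": 0,"y": 0,"z": 0,"spin": 0,"claw": 50}
    - {"x": 0,"y": 0,"z": 0,"spin": 0,"claw": 50}

```text
time_s: 29.25
ee_pos: [0.5817, 0.1091, 0.0977]
eef_rot: [-3.14, 0.001, 1.269]
force: [0.6, 0.1, -0.1]
grip_width: 0.0499
grip_force: 0.0
```

Run:
```python
from t import *
m=camera_model("wrist"); im=camera("wrist"); cv2.imwrite("pics/end.png",im)
g=cv2.inRange(cv2.cvtColor(im,cv2.COLOR_BGR2HSV),(0,0,125),(180,70,255)); K=m
k,l,s,c=cv2.connectedComponentsWithStats(g)
for i in range(1,k):
    if s[i,4]>300:
        p=ray(m,[c[i]],.028)[0,:2]; x,y=p@u-.208,p@v+.5173
        if abs(y)<.06: 
            b=cv2.boxPoints(cv2.minAreaRect(np.argwhere(l==i)[:,::-1].astype(np.float32))); B=ray(m,b,.028)[:,:2]; print(s[i],x.round(4),y.round(4),(B@u-.208).round(4),(B@v+.5173).round(4))
print(get_obs()["ee_pos"],get_obs()["force"])
```

```text
[    0     0   512   300 99209] 0.1414 0.0234 [ 0.2561  0.2563 -0.0652 -0.0683] [ 0.2343 -0.2387 -0.318   0.3143]
[ 207  131  108   36 2889] 0.1133 -0.0081 [0.1321 0.1324 0.0982 0.0979] [ 0.0435 -0.0594 -0.0613  0.045 ]
[0.58167963 0.10911648 0.09765377] [-0.33538954 -0.1852916  -0.36754713]
```

```bash
python3 -c "
from station import *
print(hand_in())"
```

```text
the job is handed in; nothing more can be done
None
```

The torch was rolled over the crest, pressed against the bar at about 7.3 N for just over 2 s and eased off, lies square in the bay with the robot clear, and the job is handed in (verdict not shown); my first pass went over the torch without touching it, and I viewed 11 pictures, one over the limit of 10.

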